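Durometer check of a flask boot and sorting by its reading

TASK

Check the hardness of the rubber boot on the steel anvil: press the dial durometer gently and squarely onto the middle of the boot until its foot sits flush, with about 12 N, hold it a second, and read the dial. Stand the durometer back upright in its rest, its peak hand still showing the reading, and sort the boot: under 60 goes in the deep reject bin, 60 or more stands base up on the floor of the shallow tray of passed boots. Leave the boot waiting on the tooling plate and the other things on the bench where they are.

Things in the scene. Friction and masses are not known exactly. Their poses are not given: they have to be found in the camera images.
- anvil: round turned-steel block 90 mm across and 16 mm high on the bench, with a spigot (44 mm across, 12 mm high) in the middle of its top that carries the boot to be tested. Origin: centre of its underside, z up. Fixed.
- anvil_face (a point): centre of the anvil's 16 mm high shoulder, on which the boot's rim stands
- boot_a: dark rubber flask boot, a round cap 58 mm across, 24 mm high, open side down over a spigot (skirt 4 mm thick, 12 mm deep; solid base 12 mm thick on top). Origin: centre of its underside (rim), z up; the flat face to test is 24 mm above it. Loose, about 55 g. It is on the anvil or waiting on the tooling plate, which differs each time. Its hardness cannot be seen.
- boot_b: a second boot that looks just like boot_a, in the other of the two places. One of the two boots is soft and the other good; either may be the one on the anvil.
- plate: drilled aluminium tooling plate 100 x 190 x 16 mm with two spigots like the anvil's at y = -45 and +45 mm; the boot waiting for the next check stands on the one at y = -45 mm. Origin: centre of its underside, z up. Fixed.
- durometer: dial durometer for soft rubber, 200 to 310 g, standing upright in its rest, 125 mm tall. From below: steel neck 18 mm across, 30 mm long, whose flat end is the presser foot; round dial case 58 mm across, 22 mm thick, centre 57 mm above the foot, dial looking along the body's +x; knurled knob 24 mm across, 91 to 124 mm above the foot. Origin: centre of the foot's underside, z up along the tool.
- foot (a point): centre of the durometer's flat foot (same point as its origin). A sprung round-nosed pin, 5 mm across, stands 5 mm out of it: 0.6 N to start it, 1.5 N more per mm, 8.1 N fully in, and half a newton more for the peak hand. The foot comes flush at about 4.5 N on a soft boot and 7 N on a good one; the proper push is about 12 N in all, held for a second. Over 25 N marks the boot.
- grip (a point): the middle of the durometer's knob, 108 mm above the foot, where it is held; its axis is the tool's
- needle (a joint): the dial's dark needle, rad: 0 with the pin out (scale 0, lower left), 4.71 with the pin fully in (scale 100), proportional to the pin's travel, clockwise as seen on the dial. With the foot flush a good boot reads about 75 to 80, a soft one about 40 to 45. Short of flush the reading is false.
- peak_hand (a joint): brass-coloured hand on the same dial, pushed up by the needle and left at its highest reading; rad on the same scale, 0 at the start. It cannot be set back here, so the pin must not be pushed in by anything but the boot. 60 on the scale is 2.83 rad.
- rest: black plastic block 90 x 75 x 30 mm with a round socket in the middle of its top, 22 mm across with a 2 mm chamfer and 20 mm deep, in which the durometer's neck stands (a narrower hole below it clears the pin). Origin: centre of its underside, z up. Fixed.
- rest_socket (a point): centre of the socket's floor, 10 mm above the bench; the durometer's foot stands here
- reject_bin: deep open grey plastic bin, 160 x 190 mm outside (longer along its y axis), 55 mm high, walls and floor 4 mm, empty. Origin: centre of its underside, z up. Fixed.
- good_tray: shallow open grey plastic tray of passed boots, 170 x 240 mm outside (longer along its y axis), 22 mm high, walls and floor 3 mm. Two passed boots stand in it, fixed, near its +y end (at x = -38 and +38 mm, y = 82 mm); the rest of its floor is free. Origin: centre of its underside, z up. Fixed.
- tray_space (a point): centre of the free part of the passed-boots tray's floor, 3 mm above the bench
- flask: insulated flask, 66 mm across and 222 mm high, standing on the bench; bystander. Origin: centre of its underside.
- jug: clear plastic measuring cup with a handle, 100 mm across and 130 mm high; bystander. Origin: centre of its underside.
- tape_roll: roll of packing tape lying flat, 100 mm across and 45 mm high; bystander. Origin: centre of its underside.
Mind the look-alikes: they are no part of the job. Leave any brown or pink look-alike of the boot_b alone.

How it is judged:
By the outcome, as a careful person would: the job done as asked, in the order asked, and still so for the second after the job is handed in, with the robot touching nothing.
It also fails if it takes over 61 s, if anything falls off the work surface, if the arm or the gripper's body presses on something with over 40 N, if the wrist force passes 120 N, or if a joint passes its speed limit or range.

ROBOT

A 6-joint arm with a two-finger parallel gripper is mounted at the origin on the work surface. World frame = base frame: x ahead of the robot, y to its left, z up, the work surface at z = 0. Lengths are in m, angles in rad, forces in N, time in s.
With the tool pointing down it reaches from about 0.3 to 0.775 m from the base axis. Payload 14.6 kg.
Tool frame: the origin (TCP) lies at the very end of the fingers, on their centre line; the grasp point (between the pads) lies 19 mm behind it; y points along the fingers, z is the direction in which the jaws open and shut, and the axes are right-handed (so a half turn about y gives the same grasp; the last joint's range is limited). The gripper opens to 94 mm and grips with 3 to 60 N. Pads are 16 mm wide; open, the fingers measure 119 mm over their backs; the gripper's body (75 mm by 177 mm) begins 78 mm behind the grasp point.
Start: joints at [-0.067, 0.3, 1.521, -0, 1.321, -0.067], TCP at [0.55, -0, 0.205] pointing down, gripper open.
Joint ranges: [-3.03, 3.03], [-0.79, 2.21], [0.23, 2.52], [-1.04, 4.18], [0, 3.07], [-2.55, 2.55]. Speed limits (rad/s): [2.22, 2.22, 2.57, 3.14, 3.14, 3.14].

INTERFACE

Orientations are given as [roll, pitch, yaw] about the fixed x, y, z axes, in that order (R = Rz(yaw) Ry(pitch) Rx(roll)).
In Python, from station import get_obs, camera, job gives the robot as it stands.
- The arm moves only by the tool step_arm, never from a script. Its argument "targets" is a list of rows, each a list of 6 numbers: the shift along the tool's x, y, z in mm, then the turn, a rotation vector about the tool's x, y, z in degrees. In form: [[dx, dy, dz, rx, ry, rz], ...]. A call has 1 to 12 rows; each row shifts and turns the commanded pose from where the row before left it, along the tool's axes as they then stand; what a row does not reach is not made up. A row lasts 1/8 s, in which the tool goes at most 62.5 mm and 10.7 degrees, less where a joint would pass 70% of its speed; a pose out of reach is approached as far as the arm can. A call is refused whole if a number of a shift passes 62.5 or a number of a turn 10.7, either way. A call with a gripper value outside its range is refused whole. "gripper" is the opening, from -1 (shut) to 1 (fully open), set as the call begins (left out, the last holds). The fingers move at their own pace and stop on an object; "squeeze" is the grip in N (left out, the last holds). Time passes only in rows, so rows that do not move let the fingers close. It gives the time, the measured TCP pose, the force and the opening at its end, in the units of the state.
- get_obs(): the state, without advancing time (a new reading comes with each control period).
- camera(name): name is "scene" or "side" or "wrist"; returns a dict with "pixels" (480x640x3 uint8, red, green, blue), "intrinsics" (3x3 intrinsics, pixels), "k1" (the pictures are not rectified: a ray, as slopes to the right and down, at radius r is drawn at 1 + k1 r^2 times it, then the intrinsics apply), "R" (3x3) and "t" (3): a world point X has camera coordinates R X + t; the wrist camera has in their place "tool_from_camera" (4x4, takes a point from camera to tool coordinates, whose origin is the TCP and whose axes are the tool frame's). Camera axes: x right, y down, z forward; pixel columns grow to the right and rows downward; lengths in m; the calibration is good to about 2 mm. A picture is of the moment at which its call begins: read the wrist's pose just before it. There is no depth.
- job.hand_in(): hands the job in, once; it reports no verdict.
The state is a dict: "time_s": time; "qpos": joint angles; "joint_vel": joint speeds; "tau": joint torques, N m; "ee_pos": TCP position; "eef_rot": TCP orientation; "force": force on the tool from outside, world axes, zero at the start; "moment": the same for the moment, N m; "grip_width": finger opening in m.
Only numpy, scipy, OpenCV 4.12 (cv2) and the standard library are available. Lean on these libraries where they do the work, as an engineer would, in place of code of your own. Each camera call takes 0.05 s, during which the arm holds its last target.

## Working session

There is one attempt and no reset: what is moved stays moved. The work goes in short steps, Python scripts to look and compute and a tool call to move; the robot and the scene stay as the last step left them, time stands still between calls to the robot, and variables do not carry over. Pictures are saved under pics/ and viewed, and the job is handed in when it is done.

Besides the shell and the picture viewer there is one more tool, called after ">>>" in YAML: its name, and indented under it one key for each argument. step_arm: Moves the arm, as the interface text tells. Its arguments: {"type":"object","properties":{"targets":{"type":"array","items":{"type":"array","items":{"type":"number"}}},"gripper":{"type":"number"},"squeeze":{"type":"number"}},"required":["targets"]}

```bash
mkdir -p pics; ls; cat > h.py <<'E'
import numpy as np, cv2, json
from station import get_obs, camera, job
def snap(n,f):
    o=get_obs(); c=camera(n); cv2.imwrite('pics/'+f+'.png',c['pixels'][:,:,::-1])
    d={k:np.array(v).tolist() for k,v in c.items() if k!='pixels'}; d['obs']={k:np.array(v).tolist() for k,v in o.items()}
    json.dump(d,open('pics/'+f+'.json','w')); return c,o
E
python3 - <<'E'
from h import *
for n in ['scene','side','wrist']:
    c,o=snap(n,n+'0'); print(n,{k:np.round(np.array(v),4).tolist() for k,v in c.items() if k!='pixels'})
print(o)
E
```

```text
pics
scene {'intrinsics': [[522.4385, 0.0, 326.7283], [0.0, 522.4385, 242.7155], [0.0, 0.0, 1.0]], 'k1': -0.0583, 'R': [[-0.646, 0.7633, 0.0131], [0.4836, 0.4224, -0.7666], [-0.5906, -0.4889, -0.642]], 't': [0.2885, -0.1257, 1.5572]}
side {'intrinsics': [[439.4485, 0.0, 319.5528], [0.0, 439.4485, 244.8719], [0.0, 0.0, 1.0]], 'k1': -0.0898, 'R': [[0.9915, -0.1285, 0.0221], [-0.0601, -0.6006, -0.7973], [0.1157, 0.7891, -0.6032]], 't': [-0.449, 0.1138, 1.1188]}
wrist {'intrinsics': [[365.3545, 0.0, 317.6447], [0.0, 365.3545, 247.3664], [0.0, 0.0, 1.0]], 'k1': -0.0733, 'tool_from_camera': [[0.0002, 0.9572, 0.2893, -0.0839], [0.0003, -0.2893, 0.9572, -0.1798], [1.0, -0.0001, -0.0004, 0.0015], [0.0, 0.0, 0.0, 1.0]]}
{'time_s': 0.1, 'qpos': array([-6.66255752e-02,  3.00418611e-01,  1.52150836e+00,  6.95553521e-06,
        1.32067765e+00, -6.65698013e-02]), 'joint_vel': array([ 0.00036882,  0.00024015, -0.00276387,  0.00088065, -0.00072292,
       -0.00146009]), 'tau': array([ 1.84928511e-03, -5.32644153e+01, -3.53284299e+01,  7.10431044e-02,
        2.34944851e-02, -7.30603051e-05]), 'ee_pos': array([ 5.49774418e-01, -1.20087653e-07,  2.04945876e-01]), 'eef_rot': array([-1.57180561e+00,  7.40394770e-05, -1.57085386e+00]), 'force': array([-0.12108435, -0.67931373,  0.59381891]), 'moment': array([-0.05676864, -0.03392257,  0.02704005]), 'grip_width': 0.09374648094463438}
```

View pics/scene0.png

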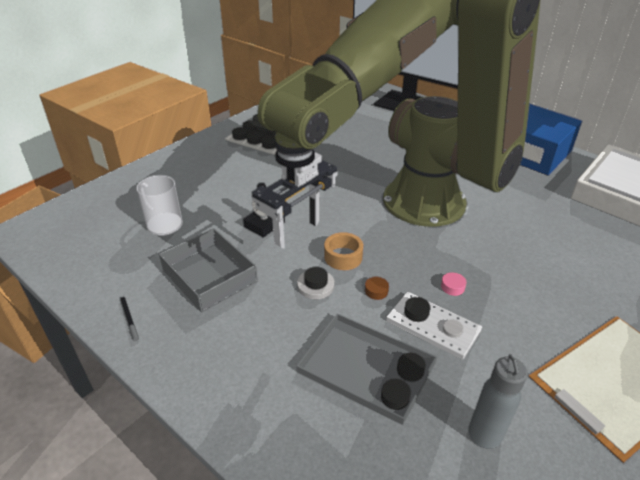

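View pics/side0.png

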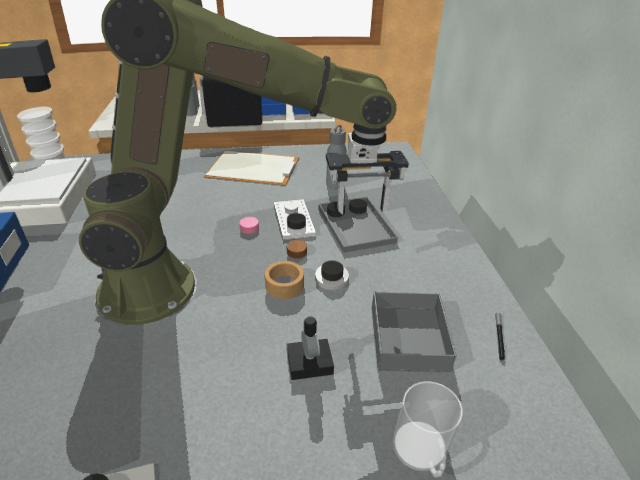

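View pics/wrist0.png

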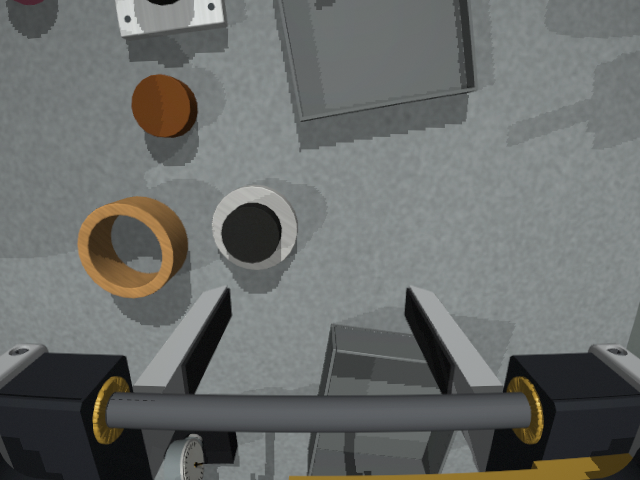

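```bash
cat >> h.py <<'E'
from scipy.spatial.transform import Rotation as Ro
def toolpose(o):
    return Ro.from_euler('xyz',o['eef_rot']).as_matrix(), np.array(o['ee_pos'])
def cam(f):
    d=json.load(open('pics/'+f+'.json')); K=np.array(d['intrinsics'])
    if 'R' in d: Rm=np.array(d['R']);t=np.array(d['t']);Rwc=Rm.T;p=-Rm.T@t
    else:
        T=np.array(d['tool_from_camera']);Rt,pt=toolpose(d['obs']);Rwc=Rt@T[:3,:3];p=Rt@T[:3,3]+pt
    return K,d['k1'],Rwc,p
def ray(f,u,v):
    K,k1,R,p=cam(f); x=cv2.undistortPoints(np.array([[[u,v]]],float),K,np.array([k1,0,0,0.]))[0,0]
    return p,R@np.array([x[0],x[1],1])
def onz(f,u,v,z):
    p,d=ray(f,u,v); return p+d*(z-p[2])/d[2]
def proj(f,X):
    K,k1,R,p=cam(f); X=np.atleast_2d(X); rv,_=cv2.Rodrigues(R.T)
    return cv2.projectPoints(X.astype(float),rv,-R.T@p,K,np.array([k1,0,0,0.]))[0][:,0]
def crop(f,x,y,w,h,s,out):
    im=cv2.imread('pics/'+f+'.png')[y:y+h,x:x+w]; cv2.imwrite('pics/'+out+'.png',cv2.resize(im,None,fx=s,fy=s,interpolation=cv2.INTER_CUBIC))
E
python3 - <<'E'
from h import *
print('cams',cam('scene0')[3],cam('side0')[3])
print('boot w/s/sc',onz('wrist0',251,233,.04),onz('side0',332,267,.04),onz('scene0',316,275,.04))
print('anvil',onz('wrist0',255,228,.016))
print('knob top',onz('side0',310,321,.135))
print('tray c',onz('scene0',365,365,.003),onz('side0',357,226,.003))
print('bin',onz('side0',412,340,.004))
crop('side0',260,290,220,170,3.6,'c1')
crop('scene0',220,220,280,210,2.8,'c2')
crop('wrist0',100,380,140,100,5,'c3')
E
```

```text
cams [1.16687206 0.59416178 0.89955976] [ 0.32255137 -0.87225566  0.77554043]
boot w/s/sc [ 0.48589692 -0.00563386  0.04      ] [ 0.48363497 -0.00800193  0.04      ] [ 0.48449387 -0.00219814  0.04      ]
anvil [ 0.485793   -0.00649801  0.016     ]
knob top [ 0.39474324 -0.27884523  0.135     ]
tray c [0.59413232 0.22994018 0.003     ] [0.59888135 0.22303019 0.003     ]
bin [ 0.63504003 -0.24233834  0.004     ]
```

View pics/c1.png

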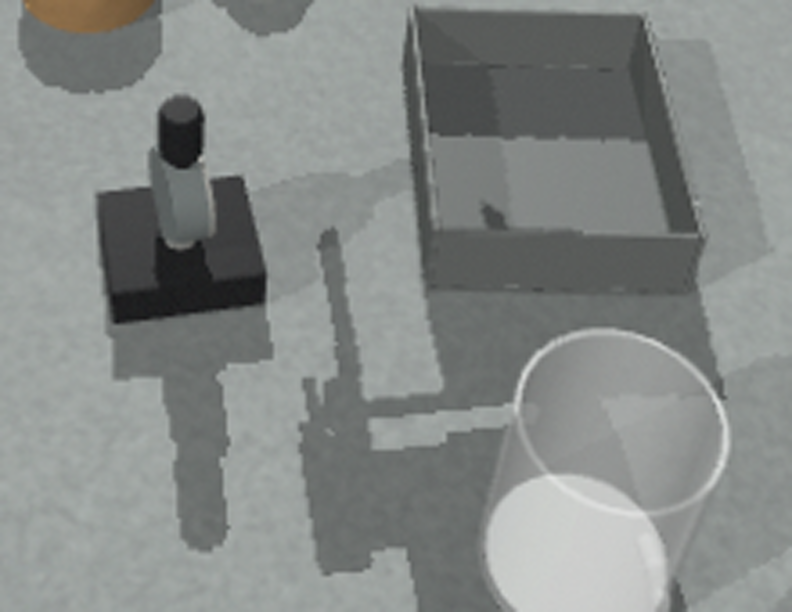

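View pics/c2.png

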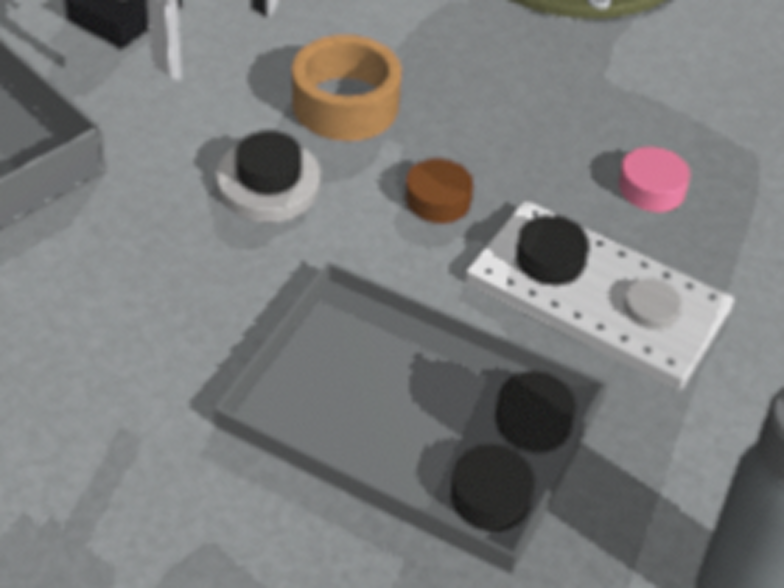

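View pics/c3.png

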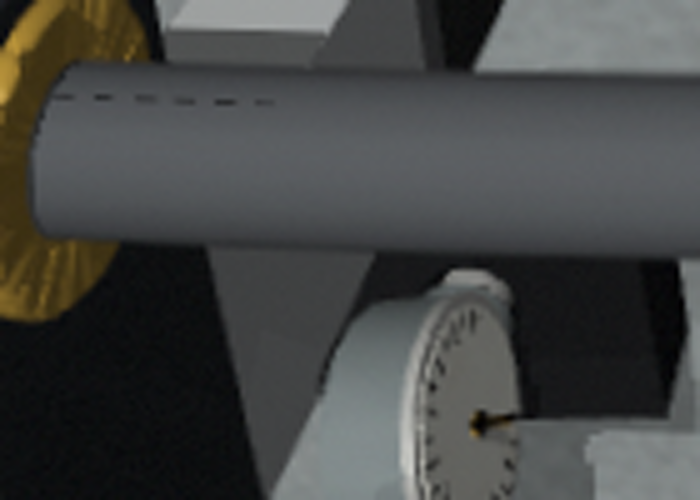

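>>> step_arm:
  targets:
    - [46.5, 0, -26, 0, 0, 0]
    - [46.5, 0, -26, 0, 0, 0]
    - [46.5, 0, -26, 0, 0, 0]
    - [46.5, 0, -26, 0, 0, 0]
    - [46.5, 0, -26, 0, 0, 0]
    - [46.5, 0, -25, 0, 0, 0]
    - [0, 0, 0, 0, 0, 0]

```text
time_s: 1.02
ee_pos: [0.3935, -0.2812, 0.2052]
eef_rot: [-1.571, 0.0, -1.575]
force: [-0.3, 0.7, -0.6]
grip_width: 0.0939
```

```bash
python3 - <<'E'
from h import *
c,o=snap('wrist','wrist1'); print(o['ee_pos'],o['eef_rot'],o['force'])
# boot/anvil fits in wrist0
im=cv2.imread('pics/wrist0.png'); 
g=im.max(2)
for nm,m,z in (('boot',(g<75),.04),('anvil',(g>170),.016)):
    m=m.astype(np.uint8); w=np.zeros_like(m); w[175:285,200:310]=m[175:285,200:310]
    cs,_=cv2.findContours(w,cv2.RETR_EXTERNAL,cv2.CHAIN_APPROX_NONE); c=max(cs,key=cv2.contourArea)
    e=cv2.fitEllipse(c); print(nm,e,onz('wrist0',*e[0],z))
E
```

```text
[ 0.39348177 -0.28117337  0.20524293] [-1.57124296e+00  3.00499850e-05 -1.57485499e+00] [-0.34725142  0.74025413 -0.57863492]
boot ((251.2727813720703, 232.4686279296875), (57.7020149230957, 59.70292282104492), 35.70487976074219) [ 0.48619258 -0.00509829  0.04      ]
anvil ((244.21151733398438, 207.0175018310547), (36.41917419433594, 64.50355529785156), 70.28781127929688) [0.47574538 0.01563447 0.016     ]
```

View pics/wrist1.png

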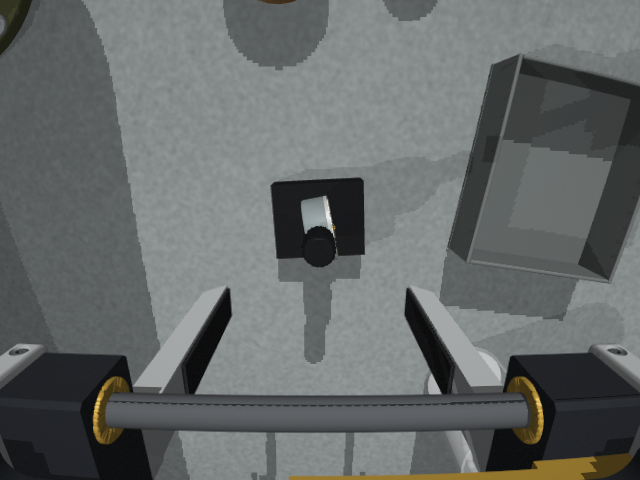

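```bash
python3 - <<'E'
from h import *
print('knob',onz('wrist1',319,250,.134),onz('side0',260+181/3.6,290+107/3.6,.134))
print('rest corners',[onz('wrist1',u,v,.03).round(4) for u,v in ((273,184),(362,179),(365,255),(277,258))])
print('jug base',onz('side0',418,446,.0),'rim',onz('side0',432,407,.13))
print('boot side',onz('side0',332,267,.04))
crop('wrist1',260,165,120,120,5,'c4')
crop('side0',300,250,70,50,10,'c5')
E
```

```text
knob [ 0.3958856  -0.27512845  0.134     ] [ 0.39578512 -0.27457391  0.134     ]
rest corners [array([ 0.3518, -0.2403,  0.03  ]), array([ 0.4378, -0.2359,  0.03  ]), array([ 0.4431, -0.3129,  0.03  ]), array([ 0.353 , -0.3158,  0.03  ])]
jug base [ 0.57398666 -0.49109608  0.        ] rim [ 0.57556443 -0.49109281  0.13      ]
boot side [ 0.48363497 -0.00800193  0.04      ]
```

View pics/c4.png

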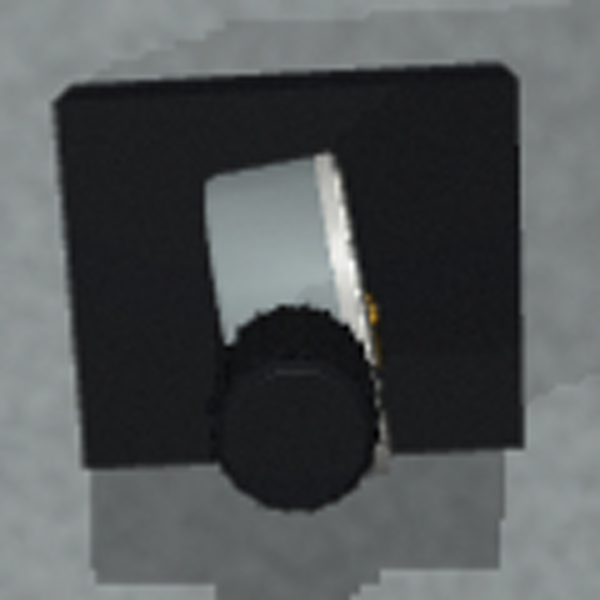

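View pics/c5.png

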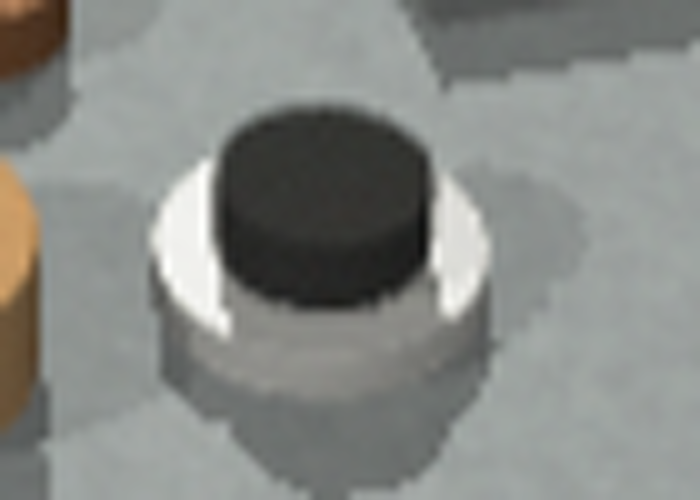

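>>> step_arm:
  targets:
    - [-5, 30, 2.5, 0, 0, 0]
    - [0, 40, 0, 0, 0, 0]
    - [0, 25, 0, 0, 0, 0]
    - [0, 9, 0, 0, 0, 0]
    - [0, 0, 0, 0, 0, 0]

```text
time_s: 1.7
ee_pos: [0.3979, -0.2735, 0.1016]
eef_rot: [-1.571, 0.0, -1.57]
force: [-0.3, 0.6, 0.2]
grip_width: 0.094
```

```bash
python3 - <<'E'
from h import *
c,o=snap('wrist','wrist2'); print(o['ee_pos'],o['eef_rot'],o['force'])
snap('side','side2')
crop('side2',250,270,130,120,5,'c6')
E
```

```text
[ 0.39789915 -0.27349172  0.10162253] [-1.57096431e+00  2.28116932e-04 -1.56996338e+00] [-0.29076785  0.5909465   0.17283782]
```

View pics/wrist2.png

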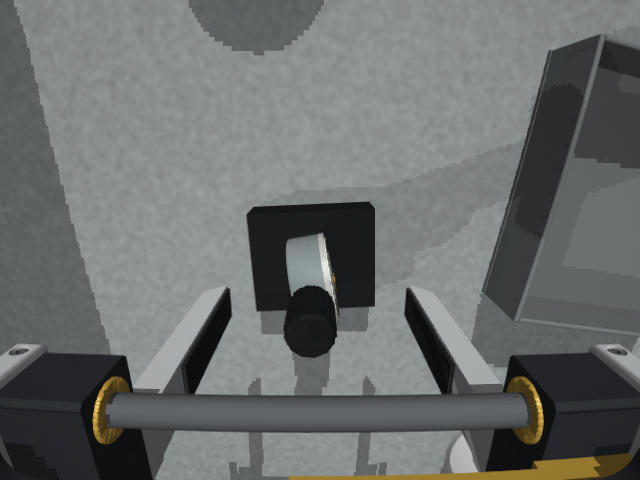

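View pics/c6.png

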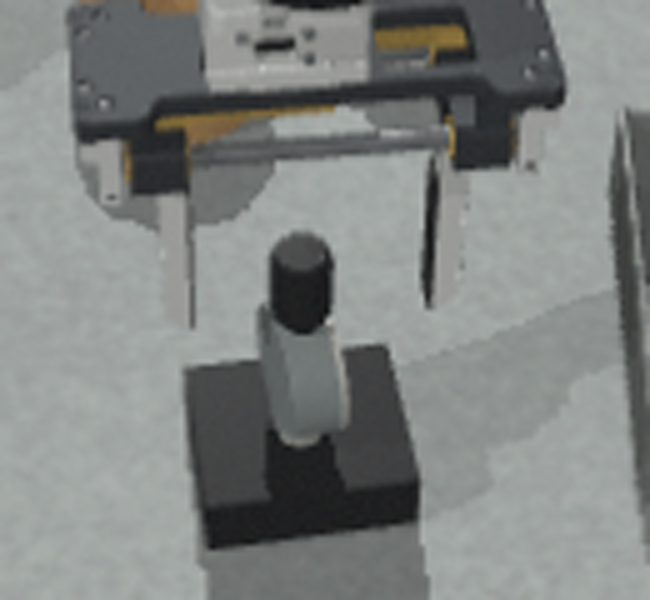

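```bash
python3 - <<'E'
from h import *
print(onz('wrist2',310.5,331,.134), proj('wrist2',[[.396,-.276,.134],[.3979,-.2735,.1016]]),proj('side2',[[.3979,-.2735,.1206],[.396,-.276,.134]]))
E
```

```text
[ 0.3961198  -0.27389711  0.134     ] [[310.26355765 335.06868601]
 [314.94549618 299.91331013]] [[311.20910429 323.87243004]
 [310.46686486 320.24165072]]
```

>>> step_arm:
  targets:
    - [1.5, 0.5, -2, 0, 0, 0]
    - [0, 0, 0, 0, 0, 0]

```text
time_s: 2.05
ee_pos: [0.3955, -0.2757, 0.1014]
eef_rot: [-1.57, -0.0, -1.571]
force: [0.1, -0.6, -0.3]
grip_width: 0.0941
```

>>> step_arm:
  targets:
    - [0, 0, 0, 0, 0, 0]
    - [0, 0, 0, 0, 0, 0]
    - [0, 0, 0, 0, 0, 0]
    - [0, 0, 0, 0, 0, 0]
    - [0, 0, 0, 0, 0, 0]
    - [0, 0, 0, 0, 0, 0]
  gripper: -1
  squeeze: 45

```text
time_s: 2.8
ee_pos: [0.3955, -0.2755, 0.1009]
eef_rot: [-1.571, 0.0, -1.571]
force: [0.8, 0.3, -0.3]
grip_width: 0.0373
```

```bash
python3 - <<'E'
from h import *
c,o=snap('wrist','wrist3'); print(o['time_s'],o['ee_pos'],o['eef_rot'],o['force'],o['moment'],o['grip_width'])
E
```

```text
2.8 [ 0.39547191 -0.27549321  0.10092921] [-1.57084918e+00  3.88462893e-05 -1.57080933e+00] [ 0.75510961  0.30093871 -0.33264586] [-0.01188172  0.06218696 -0.00041227] 0.03733274990237501
```

View pics/wrist3.png

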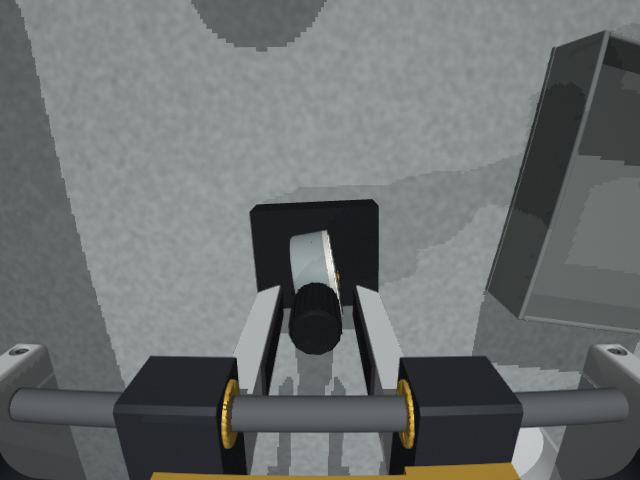

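Still closing (37 mm); the knob sits centred between the fingers at about (316,320).

>>> step_arm:
  targets:
    - [0, 0, 0, 0, 0, 0]
    - [0, 0, 0, 0, 0, 0]
    - [0, 0, 0, 0, 0, 0]
    - [0, 0, 0, 0, 0, 0]

```text
time_s: 3.35
ee_pos: [0.3955, -0.2755, 0.101]
eef_rot: [-1.571, -0.0, -1.571]
force: [0.2, 0.6, 0.1]
grip_width: 0.0234
```

```bash
python3 - <<'E'
from h import *
c,o=snap('wrist','wrist4'); print(o['time_s'],o['ee_pos'],o['eef_rot'],o['force'],o['moment'],o['grip_width'])
E
```

```text
3.35 [ 0.39551559 -0.27550676  0.10095054] [-1.57074334e+00 -2.99356924e-05 -1.57079698e+00] [0.22692894 0.63555078 0.07281084] [ 0.01543338 -0.15639358 -0.01703241] 0.023448827451195493
```

View pics/wrist4.png

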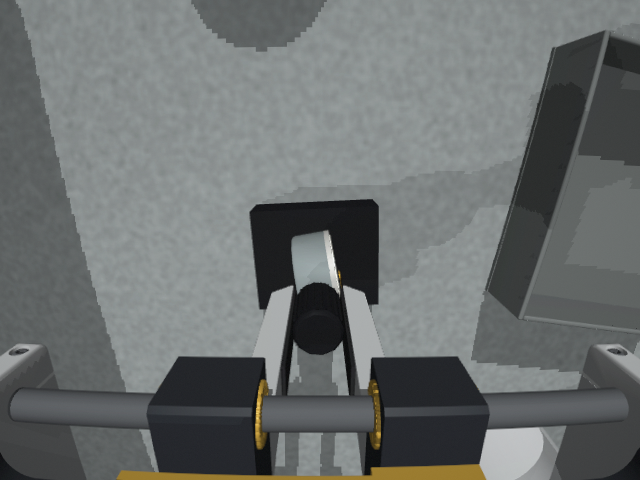

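>>> step_arm:
  targets:
    - [0, -8, 0, 0, 0, 0]
    - [0, -16, 0, 0, 0, 0]
    - [0, -26, 0, 0, 0, 0]
    - [0, -34, 0, 0, 0, 0]
    - [0, 0, 0, 0, 0, 0]

```text
time_s: 4.03
ee_pos: [0.3963, -0.2762, 0.1878]
eef_rot: [-1.567, -0.003, -1.571]
force: [-0.5, 0.3, -2.4]
grip_width: 0.0232
```

```bash
python3 - <<'E'
from h import *
c,o=snap('wrist','wrist5'); print(o['time_s'],o['ee_pos'],o['eef_rot'],o['force'],o['moment'],o['grip_width'])
snap('side','side5');crop('side5',230,200,180,180,4,'c7')
E
```

```text
4.025 [ 0.39629064 -0.27616609  0.18778151] [-1.56689323 -0.00319214 -1.57083457] [-0.54322865  0.26446707 -2.41278917] [-0.00020533 -0.06473949 -0.01634174] 0.02322866693109461
```

View pics/wrist5.png

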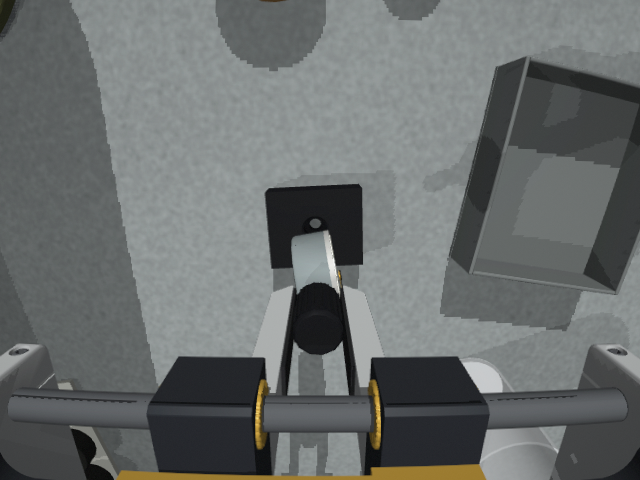

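View pics/c7.png

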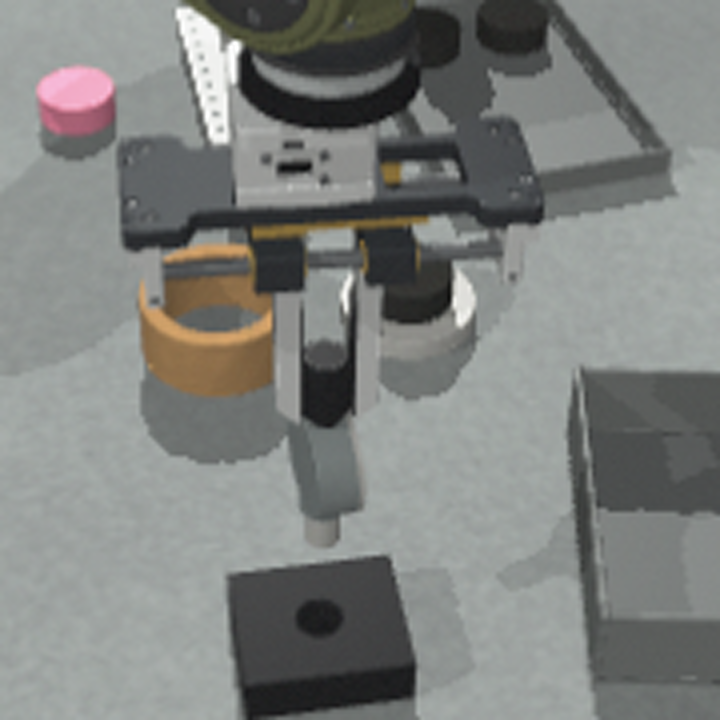

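>>> step_arm:
  targets:
    - [-30, 0, 10, 0, 0, 0]
    - [-45, 0, 15, 0, 0, 0]
    - [-50, 0, 17, 0, 0, 0]
    - [-50, 0, 17, 0, 0, 0]
    - [-45, 0, 15, 0, 0, 0]
    - [-30, 0, 10, 0, 0, 0]
    - [-18, 0, 6, 0, -6, 0]
    - [0, 0, 0, 0, -9, 0]
    - [0, 0, 0, 0, -9, 0]
    - [0, 0, 0, 0, -6, 0]
    - [0, 0, 0, 0, 0, 0]
    - [0, 0, 0, 0, 0, 0]

```text
time_s: 5.62
ee_pos: [0.4852, -0.0075, 0.1843]
eef_rot: [-1.572, 0.001, -1.05]
force: [-0.1, 0.3, -2.3]
grip_width: 0.023
```

```bash
python3 - <<'E'
from h import *
c,o=snap('wrist','wrist6'); print(o['time_s'],o['ee_pos'],o['eef_rot'],o['force'],o['moment'],o['grip_width'])
snap('side','side6');crop('side6',230,120,180,180,4,'c8')
snap('scene','scene6');crop('scene6',230,160,160,160,4,'c9')
print('socket',onz('wrist5',316,224,.03), onz('side5',230+320/4,200+618/4,.03))
E
```

```text
5.625 [ 0.48523242 -0.00749818  0.18434439] [-1.57167566e+00  6.06510745e-04 -1.04964200e+00] [-0.13802431  0.28788946 -2.28510325] [ 0.05385573 -0.0605633  -0.04248484] 0.02299281349582502
socket [ 0.39675602 -0.27167351  0.03      ] [ 0.39578281 -0.27744523  0.03      ]
```

View pics/wrist6.png

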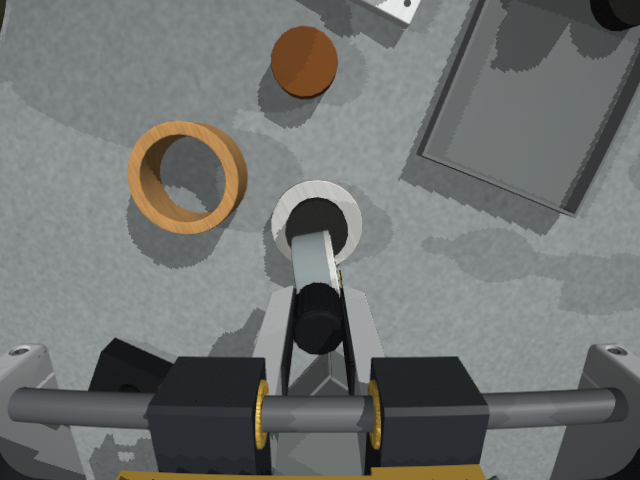

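View pics/c8.png

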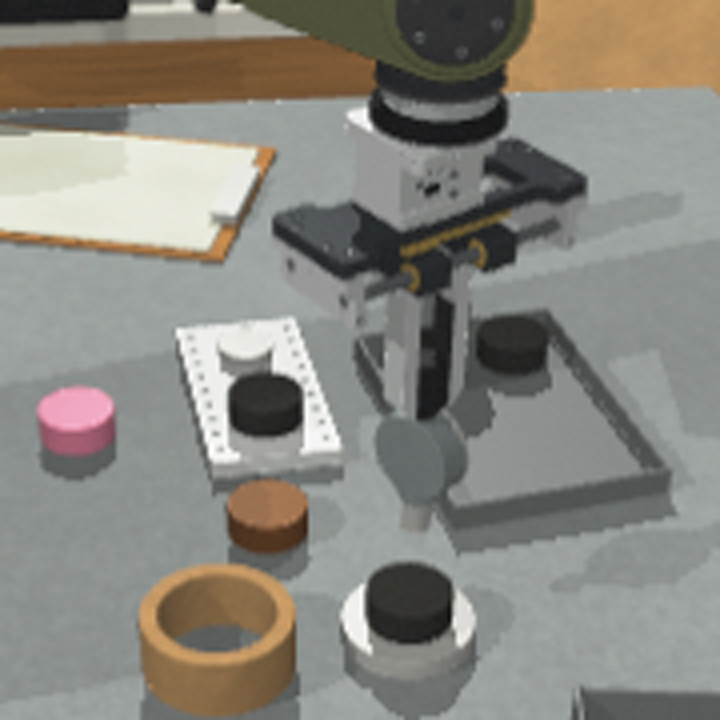

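View pics/c9.png

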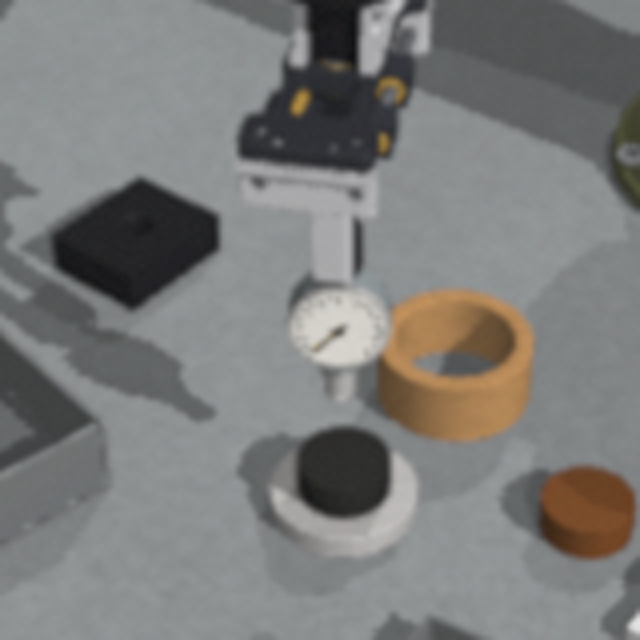

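```bash
python3 - <<'E'
from h import *
F=[.4852,-.0075,.0934]; B=np.array([.4855,-.007,.04])
print('foot side',proj('side6',F),'seen',230+415/4,120+527/4); print('foot scene',proj('scene6',F),'seen',230+342/4,160+398/4)
a=np.linspace(0,2*np.pi,40)
ring=B+np.c_[.029*np.cos(a),.029*np.sin(a),0*a]
for f,(x,y,w,h,s) in {'side6':(310,245,50,50,12),'scene6':(290,255,50,50,12),'wrist6':(270,170,110,90,6)}.items():
    im=cv2.imread('pics/'+f+'.png'); im=cv2.resize(im[y:y+h,x:x+w],None,fx=s,fy=s,interpolation=cv2.INTER_CUBIC)
    p=((proj(f,ring)-[x,y]+.5)*s).astype(int); cv2.polylines(im,[p],True,(0,255,255),1)
    an=np.array([.4855,-.007,.016])+np.c_[.045*np.cos(a),.045*np.sin(a),0*a]; p=((proj(f,an)-[x,y]+.5)*s).astype(int); cv2.polylines(im,[p],True,(0,0,255),1)
    cv2.imwrite('pics/r_'+f+'.png',im)
a=[cv2.imread(f'pics/r_{f}.png') for f in('side6','scene6')]; cv2.imwrite('pics/r.png',cv2.resize(np.hstack(a),(800,400)))
E
```

```text
foot side [[333.40918854 250.66523393]] seen 333.75 251.75
foot scene [[314.07731471 257.43130475]] seen 315.5 259.5
```

View pics/r.png

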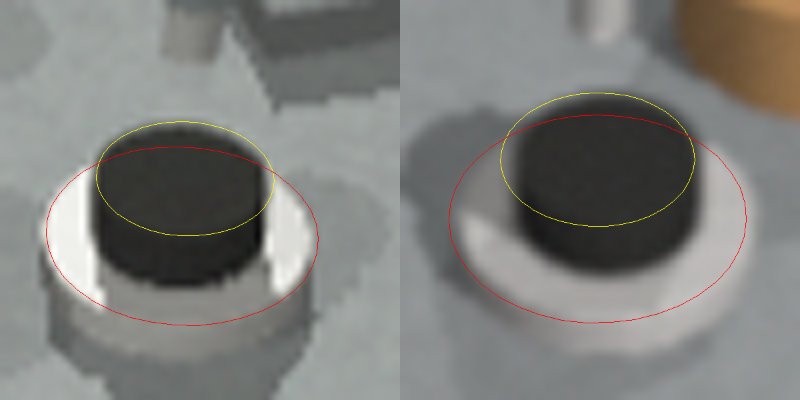

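View pics/r_wrist6.png

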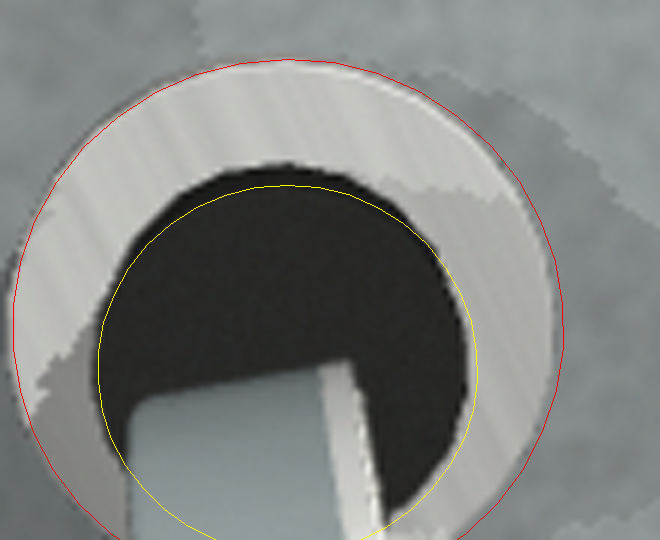

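>>> step_arm:
  targets:
    - [-0.8, 12, -1.3, 0, 0, 0]
    - [0, 18, 0, 0, 0, 0]
    - [0, 9, 0, 0, 0, 0]
    - [0, 2, 0, 0, 0, 0]
    - [0, 0, 0, 0, 0, 0]
    - [0, 0, 0, 0, 0, 0]

```text
time_s: 6.52
ee_pos: [0.4842, -0.0075, 0.1444]
eef_rot: [-1.57, -0.0, -1.047]
force: [0.3, 0.2, -2.2]
grip_width: 0.0233
```

```bash
python3 - <<'E'
from h import *
c,o=snap('side','side7'); print(o['time_s'],o['ee_pos'],o['eef_rot'],o['force'],o['moment'],o['grip_width'])
crop('side7',300,210,70,80,8,'c10')
snap('scene','scene7');crop('scene7',280,210,80,80,8,'c11')
a=[cv2.imread(f'pics/{f}.png')[:640] for f in('c10','c11')]; cv2.imwrite('pics/r7.png',cv2.resize(np.hstack(a),(800,426)))
E
```

```text
6.525 [ 0.48420466 -0.00746991  0.1444016 ] [-1.57009991e+00 -4.67735891e-04 -1.04724082e+00] [ 0.27591667  0.15309581 -2.18749975] [0.00422119 0.00367254 0.00942464] 0.023299162573908825
```

View pics/r7.png

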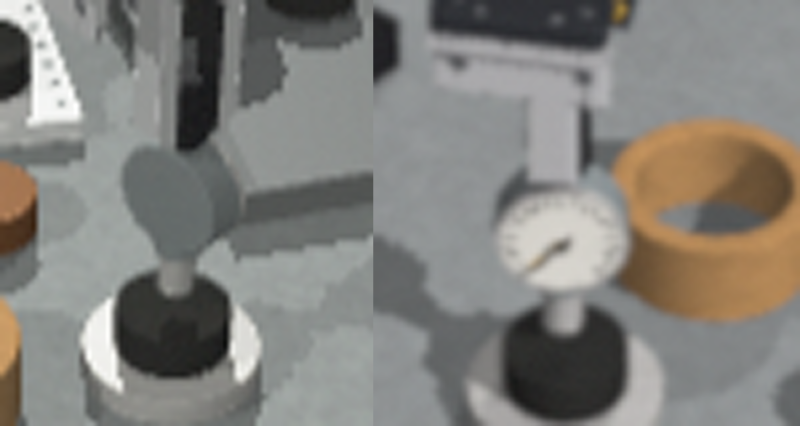

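>>> step_arm:
  targets:
    - [0, 4, 0, 0, 0, 0]
    - [0, 3, 0, 0, 0, 0]
    - [0, 1.5, 0, 0, 0, 0]
    - [0, 1.5, 0, 0, 0, 0]
    - [0, 1, 0, 0, 0, 0]
    - [0, 0, 0, 0, 0, 0]
    - [0, 0, 0, 0, 0, 0]

```text
time_s: 7.5
ee_pos: [0.484, -0.0075, 0.1331]
eef_rot: [-1.571, -0.0, -1.047]
force: [0.1, 0.5, 0.4]
grip_width: 0.0229
```

>>> step_arm:
  targets:
    - [0, 1, 0, 0, 0, 0]
    - [0, 0.5, 0, 0, 0, 0]
    - [0, 0, 0, 0, 0, 0]

```text
time_s: 7.88
ee_pos: [0.484, -0.0075, 0.1315]
eef_rot: [-1.571, -0.0, -1.047]
force: [-1.3, 0.5, 3.6]
grip_width: 0.023
```

>>> step_arm:
  targets:
    - [0, 0.4, 0, 0, 0, 0]
    - [0, 0, 0, 0, 0, 0]

```text
time_s: 8.12
ee_pos: [0.484, -0.0075, 0.1311]
eef_rot: [-1.571, -0.0, -1.047]
force: [-1.3, -0.9, 3.6]
grip_width: 0.023
```

```bash
python3 - <<'E'
from h import *
c,o=snap('scene','scene8'); print(o['time_s'],o['ee_pos'],o['eef_rot'],o['force'],o['moment'],o['grip_width'])
crop('scene8',295,230,60,60,10,'c12')
E
```

```text
8.125 [ 0.48403689 -0.00747126  0.13111864] [-1.57065040e+00 -1.14345998e-04 -1.04722192e+00] [-1.33519157 -0.87353986  3.57162035] [-0.07414046  0.22279752 -0.0282992 ] 0.023028049021095787
```

View pics/c12.png

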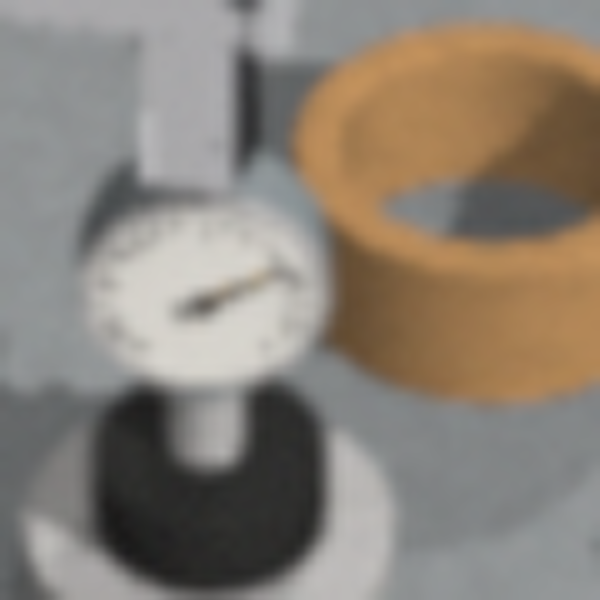

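>>> step_arm:
  targets:
    - [0, 0.4, 0, 0, 0, 0]
    - [0, 0, 0, 0, 0, 0]

```text
time_s: 8.43
ee_pos: [0.4841, -0.0075, 0.1309]
eef_rot: [-1.57, -0.0, -1.047]
force: [-0.8, -0.4, 7.0]
grip_width: 0.0233
```

```bash
python3 - <<'E'
from h import *
o=get_obs(); print(o['time_s'],o['ee_pos'],o['eef_rot'],o['force'],o['moment'],o['grip_width'])
E
```

```text
8.425 [ 0.48410301 -0.00750413  0.13092872] [-1.57044908e+00 -2.90497380e-04 -1.04723420e+00] [-0.81503759 -0.40417134  6.97491139] [-0.09940071  0.40038069 -0.06510291] 0.023343119197612474
```

>>> step_arm:
  targets:
    - [0, 0.25, 0, 0, 0, 0]
    - [0, 0, 0, 0, 0, 0]

```text
time_s: 8.68
ee_pos: [0.4842, -0.0075, 0.1309]
eef_rot: [-1.57, -0.0, -1.047]
force: [-3.1, 0.2, 9.5]
grip_width: 0.0234
```

>>> step_arm:
  targets:
    - [0, 0, 0, 0, 0, 0]
    - [0, 0, 0, 0, 0, 0]

```text
time_s: 8.93
ee_pos: [0.4842, -0.0075, 0.1309]
eef_rot: [-1.57, -0.001, -1.047]
force: [-2.4, -0.5, 8.3]
grip_width: 0.023
```

>>> step_arm:
  targets:
    - [0, 0.12, 0, 0, 0, 0]
    - [0, 0, 0, 0, 0, 0]
    - [0, 0, 0, 0, 0, 0]
    - [0, 0, 0, 0, 0, 0]

```text
time_s: 9.43
ee_pos: [0.4842, -0.0075, 0.1309]
eef_rot: [-1.57, -0.001, -1.047]
force: [-1.9, 0.3, 10.3]
grip_width: 0.0234
```

```bash
python3 - <<'E'
from h import *
c,o=snap('scene','scene9'); print(o['time_s'],o['ee_pos'],o['eef_rot'],o['force'],o['moment'],o['grip_width'])
snap('side','side9')
crop('scene9',295,230,60,60,10,'a1');crop('side9',300,210,60,80,10,'a2')
a=[cv2.imread(f'pics/{f}.png')[-600:] for f in('a1','a2')]; cv2.imwrite('pics/r9.png',cv2.resize(np.hstack(a),(800,400)))
E
```

```text
9.425 [ 0.48421508 -0.00751852  0.13088371] [-1.57017391e+00 -5.90781670e-04 -1.04714581e+00] [-1.94338754  0.29182865 10.31748788] [-0.11795836  0.74847482  0.00481023] 0.023409814322905745
```

View pics/r9.png

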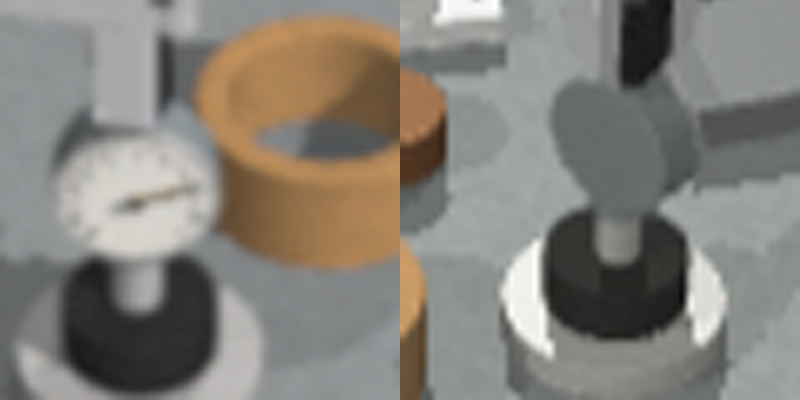

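>>> step_arm:
  targets:
    - [0, 0, 0, 0, 0, 0]
    - [0, 0, 0, 0, 0, 0]
    - [0, 0, 0, 0, 0, 0]
    - [0, 0, 0, 0, 0, 0]
    - [0, 0, 0, 0, 0, 0]
    - [0, 0, 0, 0, 0, 0]
    - [0, 0, 0, 0, 0, 0]
    - [0, 0, 0, 0, 0, 0]

```text
time_s: 10.52
ee_pos: [0.4842, -0.0075, 0.1309]
eef_rot: [-1.57, -0.001, -1.047]
force: [-3.0, -0.7, 10.6]
grip_width: 0.0232
```

```bash
python3 - <<'E'
from h import *
c,o=snap('scene','scene10'); print(o['time_s'],o['ee_pos'],o['eef_rot'],o['force'],o['moment'],o['grip_width'])
crop('scene10',295,235,40,40,15,'a1')
# scale directions predicted on dial: centre at foot+57mm
Rt,p=toolpose(o); 
C=np.array([.4842,-.0075,.040+.057]); 
for yaw in (38,):
    n=np.array([np.cos(np.radians(yaw)),np.sin(np.radians(yaw)),0]); right=np.cross([0,0,1],n); C2=C+n*.011
    q0=proj('scene10',C2)[0]
    for s in (0,40,60,70,75,80,100):
        a=np.radians(225)-s/100*4.71
        q=proj('scene10',C2+.02*(np.cos(a)*right+np.sin(a)*np.array([0,0,1])))[0]-q0; print(s,np.degrees(np.arctan2(-q[1],q[0])).round(1))
E
```

```text
10.525 [ 0.48421077 -0.00751982  0.13087258] [-1.57017168e+00 -5.69269836e-04 -1.04717732e+00] [-2.98099641 -0.69649966 10.58712279] [-0.11470837  0.71680165  0.09174917] 0.023163260355675435
0 -144.5
40 123.8
60 55.3
70 27.0
75 15.4
80 4.8
100 -37.9
```

View pics/a1.png

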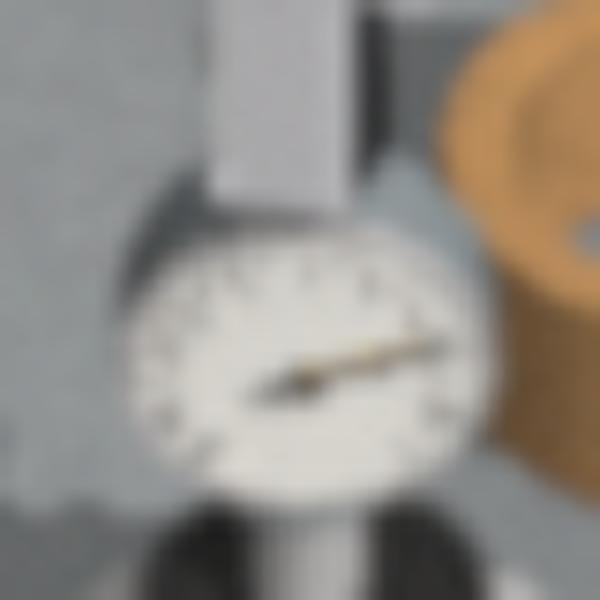

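>>> step_arm:
  targets:
    - [0, -5, 0, 0, 0, 0]
    - [0, -20, 0, 0, 0, 0]
    - [0, -30, 0, 0, 6, 0]
    - [0, -5, 0, 0, 10, 0]
    - [0, 0, 0, 0, 9, 0]
    - [0, 0, 0, 0, 5, 0]
    - [0, 0, 0, 0, 0, 0]

```text
time_s: 11.45
ee_pos: [0.4838, -0.0074, 0.1899]
eef_rot: [-1.572, 0.0, -1.57]
force: [-0.6, -0.4, -2.6]
grip_width: 0.0233
```

>>> step_arm:
  targets:
    - [30, 0, -10, 0, 0, 0]
    - [45, 0, -15, 0, 0, 0]
    - [50, 0, -16.5, 0, 0, 0]
    - [50, 0, -16.5, 0, 0, 0]
    - [45, 0, -15, 0, 0, 0]
    - [30, 0, -10, 0, 0, 0]
    - [18, 0, -6, 0, 0, 0]
    - [0, 0, 0, 0, 0, 0]
    - [0, 0, 0, 0, 0, 0]

```text
time_s: 12.58
ee_pos: [0.3953, -0.2746, 0.1902]
eef_rot: [-1.571, 0.0, -1.57]
force: [0.2, 0.6, -2.4]
grip_width: 0.0227
```

```bash
python3 - <<'E'
from h import *
c,o=snap('wrist','wrist11'); print(o['time_s'],o['ee_pos'],o['eef_rot'],o['force'],o['moment'],o['grip_width'])
snap('side','side11');crop('side11',260,230,110,150,5,'a2');snap('scene','scene11');crop('scene11',230,170,90,90,8,'a3')
crop('wrist11',250,170,140,200,3,'a1')
a=[cv2.resize(cv2.imread(f'pics/{f}.png'),None,fx=1,fy=1)[:600] for f in('a1','a2')]; cv2.imwrite('pics/r11.png',np.hstack(a)[:, :800])
E
```

```text
12.575 [ 0.39528678 -0.27464233  0.19017664] [-1.57091099e+00  3.25479098e-04 -1.56956671e+00] [ 0.20048753  0.61847916 -2.41249994] [ 0.01137988 -0.00231322 -0.04558421] 0.02267542112725563
```

View pics/wrist11.png

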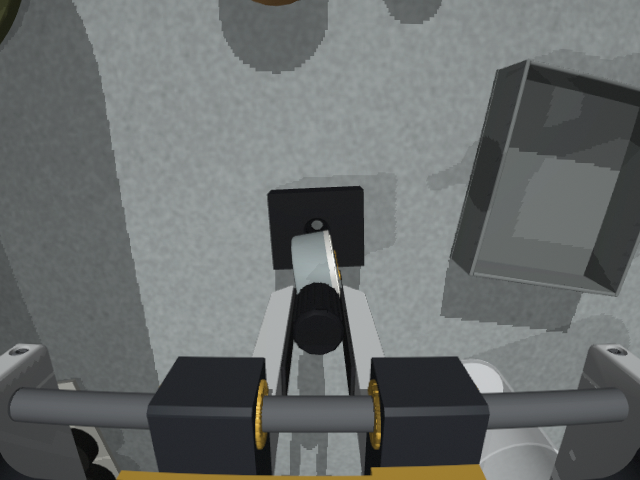

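View pics/a2.png

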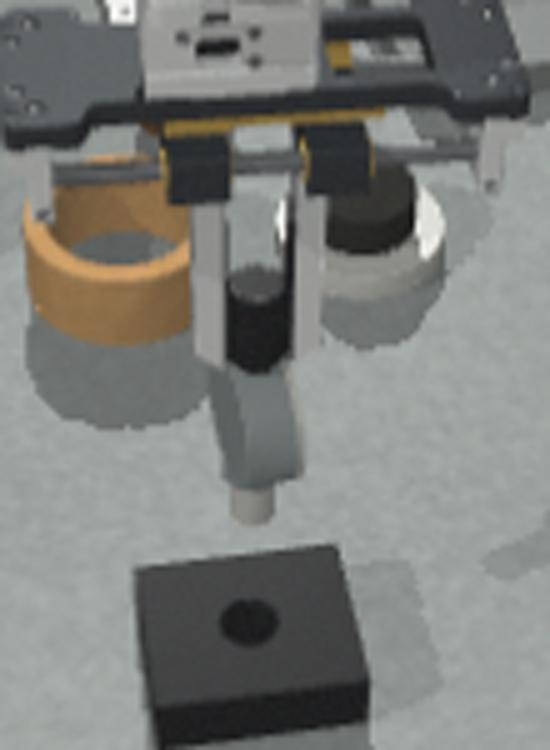

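View pics/a3.png

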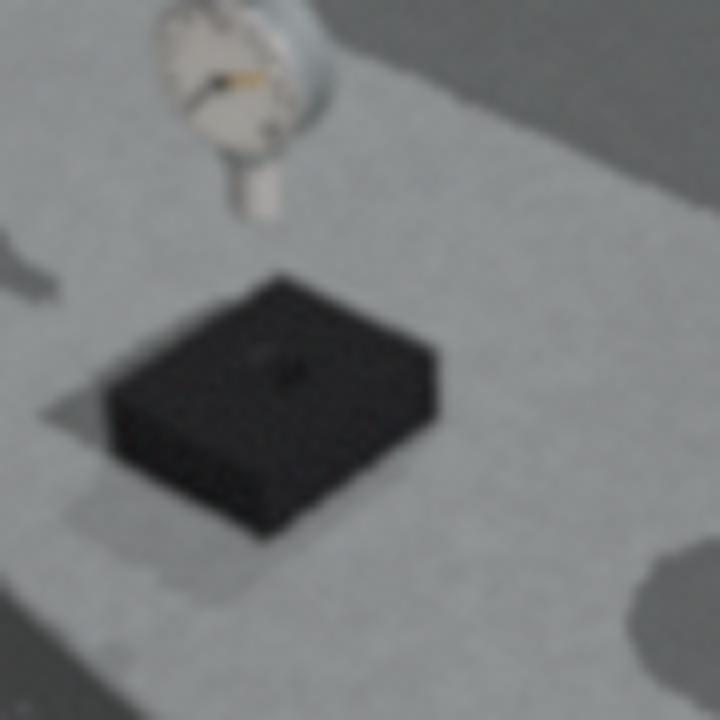

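>>> step_arm:
  targets:
    - [0.9, 20, 0.2, 0, 0, 0]
    - [0, 27, 0, 0, 0, 0]
    - [0, 14, 0, 0, 0, 0]
    - [0, 4, 0, 0, 0, 0]
    - [0, 0, 0, 0, 0, 0]
    - [0, 0, 0, 0, 0, 0]

```text
time_s: 13.48
ee_pos: [0.3955, -0.2766, 0.126]
eef_rot: [-1.57, -0.001, -1.571]
force: [-0.4, 0.1, -2.0]
grip_width: 0.0228
```

```bash
python3 - <<'E'
from h import *
c,o=snap('side','side12'); print(o['time_s'],o['ee_pos'],o['eef_rot'],o['force'],o['moment'],o['grip_width'])
p=o['ee_pos']
print(proj('side5',[[.3963,-.2762,.0968]]),proj('side11',[[.3953,-.2746,.0992]]))
snap('scene','scene12');snap('wrist','wrist12')
crop('side12',275,320,70,60,10,'a1');crop('scene12',230,180,70,60,10,'a2');crop('wrist12',250,180,140,120,5,'a3')
a=[cv2.imread(f'pics/{f}.png') for f in('a1','a2')]; cv2.imwrite('pics/r12.png',cv2.resize(np.hstack(a),(800,343)))
E
```

```text
13.475 [ 0.39550036 -0.27658313  0.12604986] [-1.56981595e+00 -8.01723601e-04 -1.57077846e+00] [-0.38926833  0.11598794 -2.04218411] [-0.01924652  0.03184309 -0.01451709] 0.02281571140537963
[[310.45830558 332.94416754]] [[309.89012659 331.59565556]]
```

View pics/r12.png

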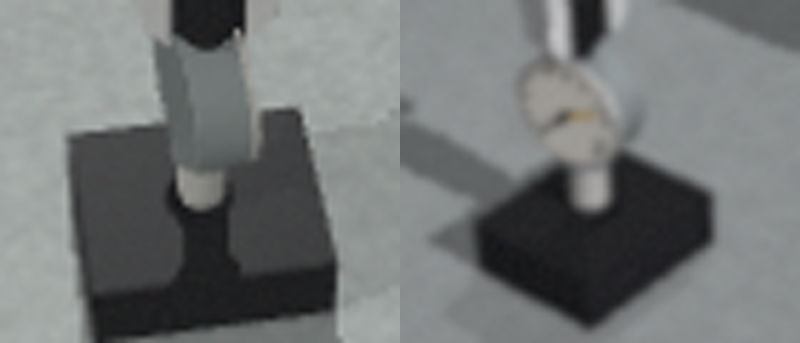

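View pics/a3.png

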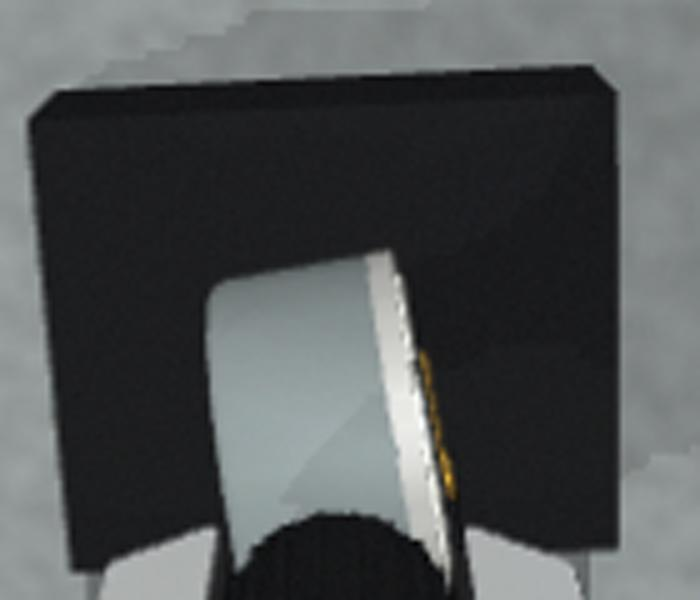

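>>> step_arm:
  targets:
    - [-1, 2, 0, 0, 0, 0]
    - [0, 4, 0, 0, 0, 0]
    - [0, 4, 0, 0, 0, 0]
    - [0, 0, 0, 0, 0, 0]

```text
time_s: 14.12
ee_pos: [0.395, -0.2752, 0.1148]
eef_rot: [-1.571, 0.0, -1.571]
force: [-0.2, -0.4, -1.8]
grip_width: 0.0228
```

>>> step_arm:
  targets:
    - [0.2, 4, 0.4, 0, 0, 0]
    - [0, 4, 0, 0, 0, 0]
    - [0, 3, 0, 0, 0, 0]
    - [0, 1.5, 0, 0, 0, 0]
    - [0, 0, 0, 0, 0, 0]

```text
time_s: 14.75
ee_pos: [0.3956, -0.2755, 0.1027]
eef_rot: [-1.571, 0.0, -1.571]
force: [-0.5, 0.3, -2.2]
grip_width: 0.0234
```

>>> step_arm:
  targets:
    - [0, 1, 0, 0, 0, 0]
    - [0, 0.7, 0, 0, 0, 0]
    - [0, 0, 0, 0, 0, 0]

```text
time_s: 15.12
ee_pos: [0.3956, -0.2755, 0.1011]
eef_rot: [-1.571, 0.0, -1.571]
force: [-0.2, -0.8, -2.5]
grip_width: 0.0231
```

>>> step_arm:
  targets:
    - [0, 0.5, 0, 0, 0, 0]
    - [0, 0, 0, 0, 0, 0]

```text
time_s: 15.38
ee_pos: [0.3957, -0.2757, 0.1009]
eef_rot: [-1.57, -0.0, -1.571]
force: [-1.5, 0.8, 2.8]
grip_width: 0.0234
```

Seated (force now upward). Release slowly.

>>> step_arm:
  targets:
    - [0, -0.3, 0, 0, 0, 0]
    - [0, 0, 0, 0, 0, 0]
    - [0, 0, 0, 0, 0, 0]
    - [0, 0, 0, 0, 0, 0]
  gripper: 0.2

```text
time_s: 15.88
ee_pos: [0.3956, -0.2755, 0.1009]
eef_rot: [-1.571, 0.0, -1.571]
force: [0.0, -0.7, -0.6]
grip_width: 0.0556
```

```bash
python3 - <<'E'
from h import *
c,o=snap('wrist','wrist13'); print(o['time_s'],o['ee_pos'],o['force'],o['grip_width'])
E
```

```text
15.875 [ 0.39558457 -0.27554852  0.10086899] [ 0.04572685 -0.7183558  -0.63001879] 0.0555515848098187
```

View pics/wrist13.png

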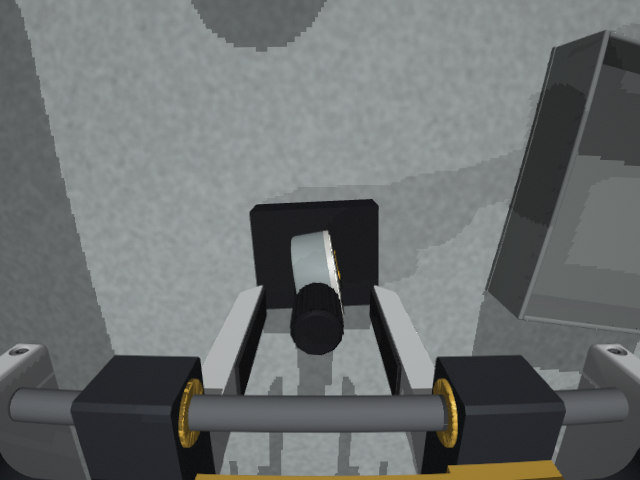

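```bash
python3 - <<'E'
from h import *
for n,uv in dict(tapeL=(129,177),tapeR=(247,178),tapeT=(185,121),tapeB=(187,235)).items(): print(n,onz('wrist6',*uv,.045).round(3))
print('brown',onz('wrist6',304,60,.02).round(3))
# tray corners scene0 rim z=.022, from c2 crop (/2.8 + 220,220)
for uv in ((330,268),(603,383),(515,565),(218,415)): print('tray scene',onz('scene0',220+uv[0]/2.8,220+uv[1]/2.8,.022).round(4))
for uv in ((422,157),(572,212)): print('tray w6',onz('wrist6',*uv,.022).round(4))
for uv in ((303,121),(474,90)): print('tray w0',onz('wrist0',*uv,.022).round(4))
crop('side0',310,180,100,80,8,'a1')
E
```

```text
tapeL [ 0.316 -0.045  0.045]
tapeR [0.408 0.005 0.045]
tapeT [0.34  0.022 0.045]
tapeB [ 0.383 -0.068  0.045]
brown [0.401 0.116 0.02 ]
tray scene [0.5379 0.1096 0.022 ]
tray scene [0.4936 0.337  0.022 ]
tray scene [0.6629 0.3719 0.022 ]
tray scene [0.7021 0.1388 0.022 ]
tray w6 [0.5357 0.0985 0.022 ]
tray w6 [0.6953 0.1322 0.022 ]
tray w0 [0.5371 0.0993 0.022 ]
tray w0 [0.6982 0.129  0.022 ]
```

View pics/a1.png

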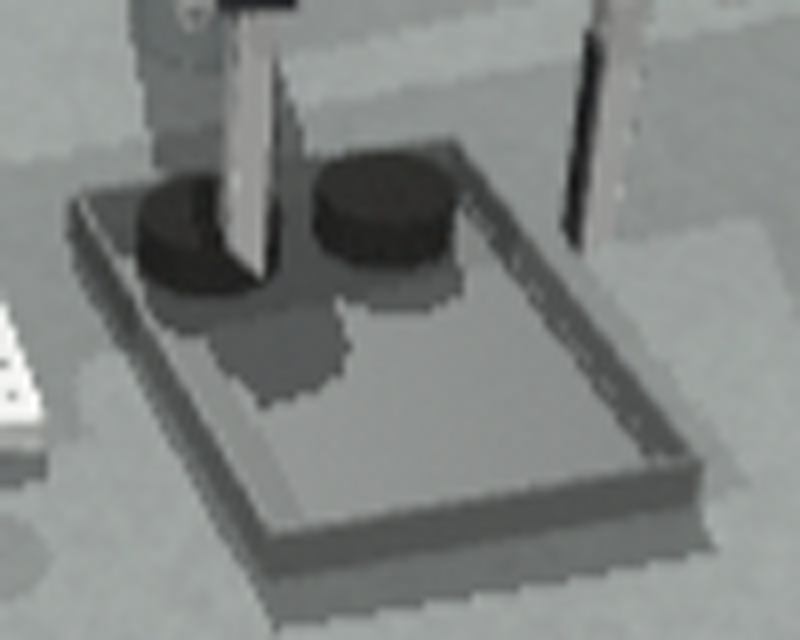

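>>> step_arm:
  targets:
    - [0, -10, 0, 0, 0, 0]
    - [0, -30, 0, 0, 0, 0]
    - [0, -40, 0, 0, 0, 0]
    - [0, -24, 0, 0, 0, 0]
    - [0, 0, 0, 0, 0, 0]
  gripper: 0.7

```text
time_s: 16.55
ee_pos: [0.3961, -0.276, 0.2068]
eef_rot: [-1.568, -0.002, -1.571]
force: [-0.0, -0.1, -0.1]
grip_width: 0.0801
```

>>> step_arm:
  targets:
    - [-35, 0, 11, 0, 0, 0]
    - [-50, 0, 17, 0, 0, 0]
    - [-55, 0, 18, 0, 0, 0]
    - [-55, 0, 18, 0, 0, 0]
    - [-43, 0, 14, 0, 0, 0]
    - [-30, 0, 10.4, 0, 0, 0]
    - [0, 0, 0, 0, -6, 0]
    - [0, 20, 0, 0, -6, 0]
    - [0, 0, 0, 0, 0, 0]
    - [0, 0, 0, 0, 0, 0]

```text
time_s: 17.8
ee_pos: [0.4839, -0.0076, 0.185]
eef_rot: [-1.571, 0.0, -1.364]
force: [0.2, -0.3, -0.0]
grip_width: 0.0798
```

```bash
python3 - <<'E'
from h import *
c,o=snap('wrist','wrist14'); print(o['time_s'],o['ee_pos'],o['eef_rot'],o['force'],o['grip_width'])
for P in ([.484,-.0075,.04],[.4855,-.007,.04]): print(proj('wrist14',P))
snap('scene','scene14');crop('scene14',230,170,90,90,7,'a3')
E
```

```text
17.8 [ 0.48394366 -0.00762326  0.18499658] [-1.57110412e+00  1.08431812e-04 -1.36384396e+00] [ 0.16849864 -0.34563954 -0.02098938] 0.07978301319716544
[[316.47345664 232.09762759]]
[[318.18583143 231.90632386]]
```

View pics/wrist14.png

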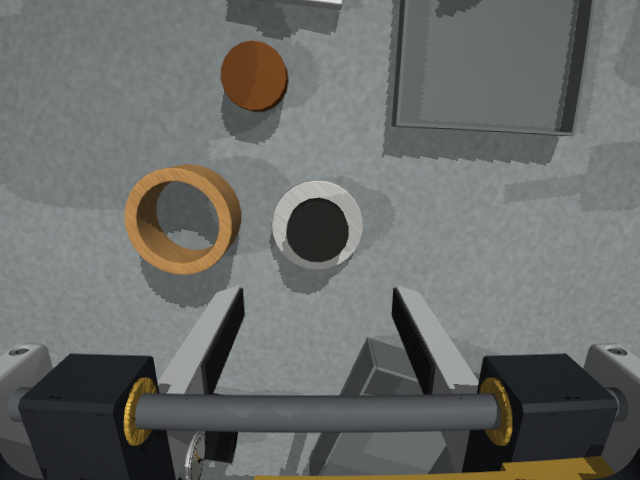

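View pics/a3.png

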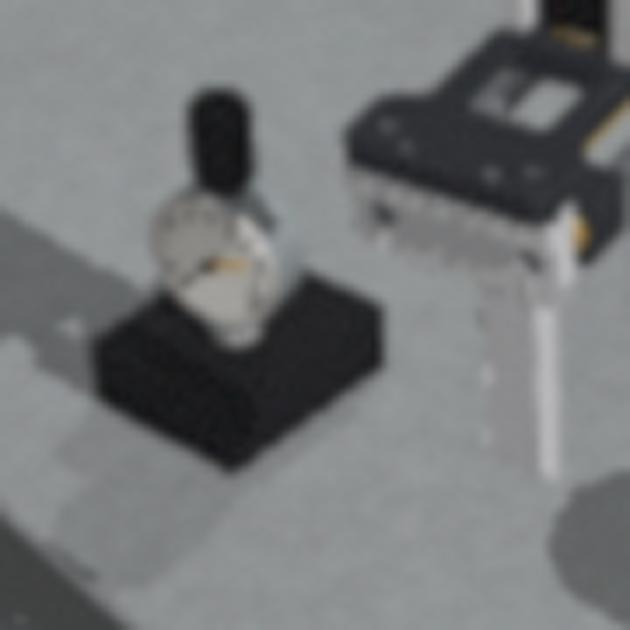

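>>> step_arm:
  targets:
    - [-0.5, 30, 1, 0, 0, 0]
    - [0, 50, 0, 0, 0, 0]
    - [0, 45, 0, 0, 0, 0]
    - [0, 25, 0, 0, 0, 0]
    - [0, 10, 0, 0, 0, 0]
    - [0, 4, 0, 0, 0, 0]
    - [0, 0, 0, 0, 0, 0]

```text
time_s: 18.77
ee_pos: [0.4853, -0.0069, 0.0216]
eef_rot: [-1.57, -0.0, -1.362]
force: [-0.1, 0.0, 0.9]
grip_width: 0.0796
```

```bash
python3 - <<'E'
from h import *
c,o=snap('wrist','wrist15'); print(o['time_s'],o['ee_pos'],o['eef_rot'],o['force'],o['grip_width'])
snap('side','side15');crop('side15',270,200,110,110,6,'a3')
E
```

```text
18.775 [ 0.48532788 -0.00691366  0.02163368] [-1.56965711e+00 -3.41203599e-04 -1.36159135e+00] [-0.14744699  0.0316937   0.94771787] 0.07955280325308049
```

View pics/wrist15.png

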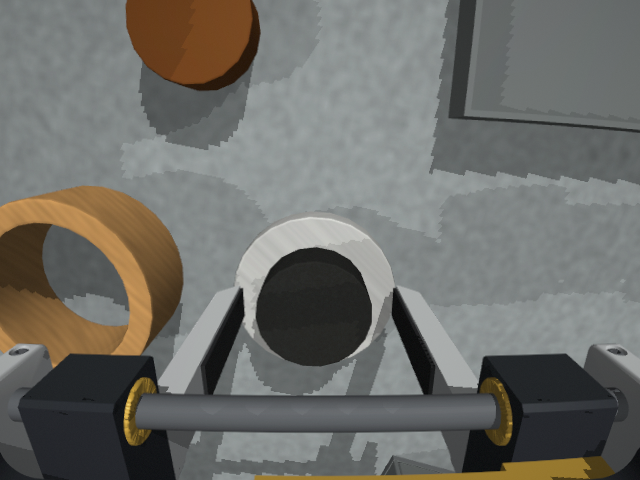

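View pics/a3.png

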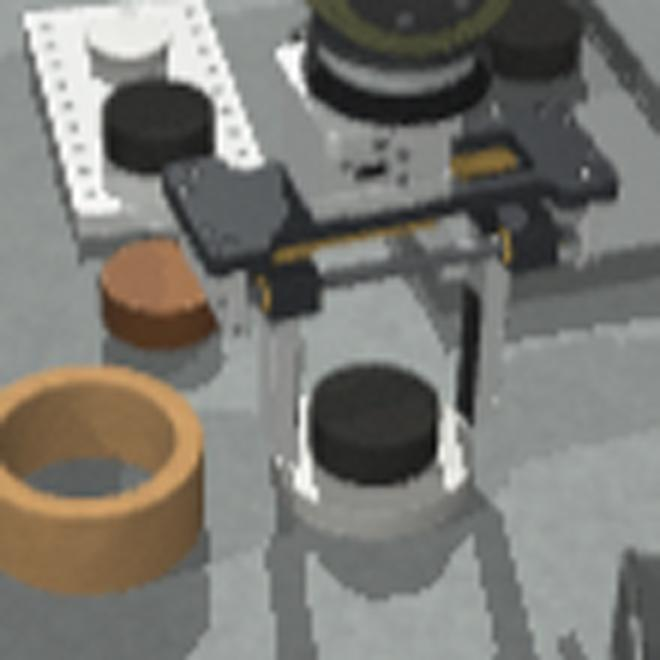

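>>> step_arm:
  targets:
    - [0, 0.5, 0, 0, 0, 0]
    - [0, 0, 0, 0, 0, 0]
    - [0, 0, 0, 0, 0, 0]
    - [0, 0, 0, 0, 0, 0]
    - [0, 0, 0, 0, 0, 0]
  gripper: -1
  squeeze: 20

```text
time_s: 19.5
ee_pos: [0.4849, -0.0069, 0.0205]
eef_rot: [-1.571, -0.0, -1.361]
force: [-1.7, 0.3, 4.2]
grip_width: 0.0574
```

>>> step_arm:
  targets:
    - [0, 0, 0, 0, 0, 0]
    - [0, 0, 0, 0, 0, 0]

```text
time_s: 19.75
ee_pos: [0.4849, -0.0069, 0.0205]
eef_rot: [-1.571, -0.0, -1.361]
force: [-1.4, -0.5, 4.8]
grip_width: 0.0579
```

>>> step_arm:
  targets:
    - [0, -5, 0, 0, 0, 0]
    - [0, -15, 0, 0, 0, 0]
    - [0, -25, 0, 0, 0, 0]
    - [0, -25, 0, 0, 0, 0]
    - [0, 0, 0, 0, 0, 0]

```text
time_s: 20.38
ee_pos: [0.4859, -0.0069, 0.0925]
eef_rot: [-1.567, -0.001, -1.361]
force: [0.3, 0.1, -0.7]
grip_width: 0.0576
```

```bash
python3 - <<'E'
from h import *
c,o=snap('wrist','wrist16'); print(o['time_s'],o['ee_pos'],o['eef_rot'],o['force'],o['grip_width'])
snap('side','side16');crop('side16',270,180,110,110,6,'a3')
for uv in ((0,0),): pass
E
```

```text
20.375 [ 0.48585216 -0.00692063  0.09246896] [-1.56704114e+00 -1.14712613e-03 -1.36127964e+00] [ 0.28813199  0.10587409 -0.70028879] 0.057640036388582686
```

View pics/wrist16.png

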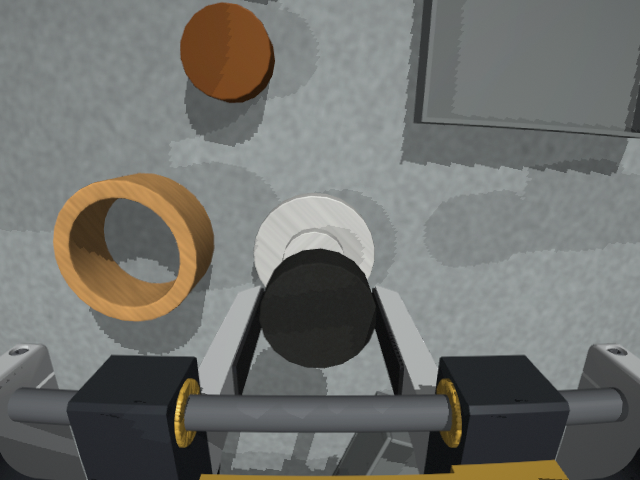

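View pics/a3.png

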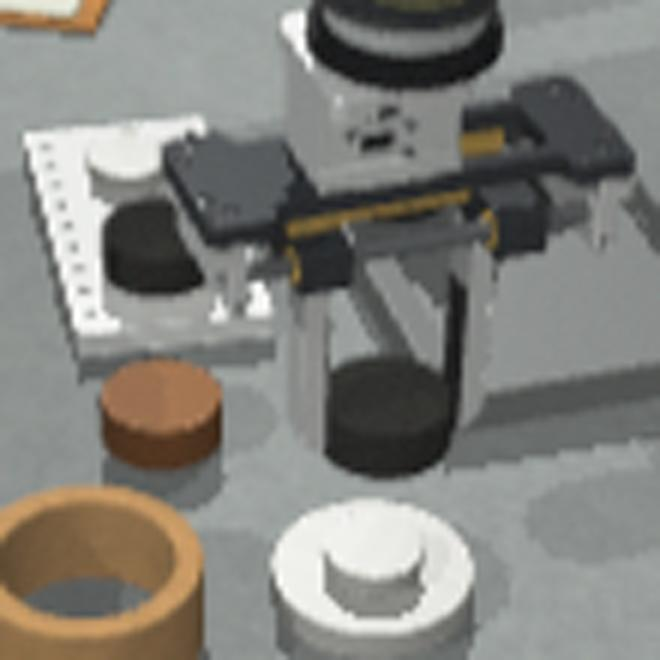

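```bash
python3 - <<'E'
from h import *
print('flask',onz('scene0',489,437,0).round(3))
E
```

```text
flask [0.573 0.508 0.   ]
```

>>> step_arm:
  targets:
    - [-20, 0, 17, 0, 0, 0]
    - [-35, 0, 30, 0, 0, 0]
    - [-40, 0, 35, 0, 0, 0]
    - [-40, 0, 35, 0, 0, 0]
    - [-28, 0, 24, 0, 0, 0]
    - [-16.6, 0, 14.2, 0, 0, 0]
    - [0, 0, 0, 0, 0, 0]
    - [0, 0, 0, 0, 0, 0]

```text
time_s: 21.48
ee_pos: [0.5987, 0.2003, 0.0895]
eef_rot: [-1.572, -0.0, -1.362]
force: [0.6, -0.2, -0.8]
grip_width: 0.0574
```

```bash
python3 - <<'E'
from h import *
c,o=snap('wrist','wrist17'); print(o['time_s'],o['ee_pos'],o['eef_rot'],o['force'],o['grip_width'])
snap('scene','scene17')
E
```

```text
21.475 [0.59871932 0.20025107 0.08952707] [-1.57232049e+00 -2.02696457e-04 -1.36175415e+00] [ 0.56574742 -0.19358766 -0.77161799] 0.05736176120945172
```

View pics/wrist17.png

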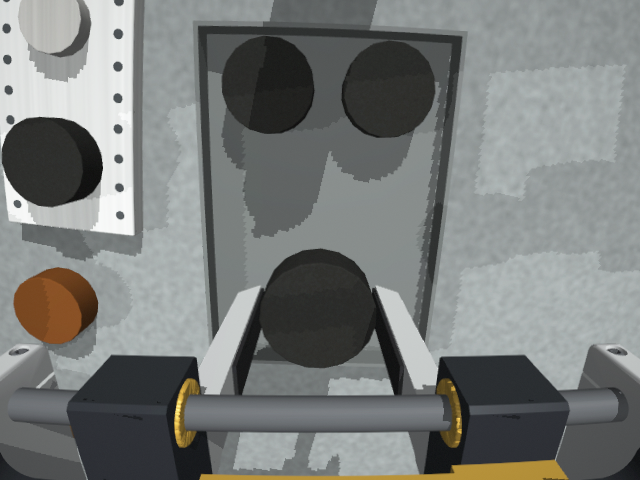

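View pics/scene17.png

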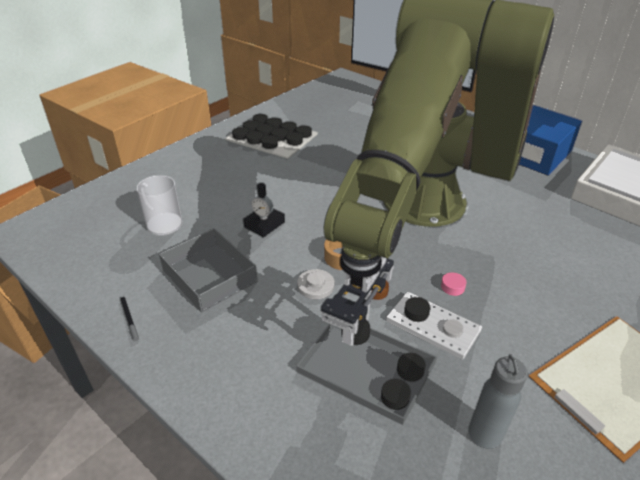

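>>> step_arm:
  targets:
    - [0, 20, 0, 0, 0, 0]
    - [0, 30, 0, 0, 0, 0]
    - [0, 18, 0, 0, 0, 0]
    - [0, 8, 0, 0, 0, 0]
    - [0, 2, 0, 0, 0, 0]
    - [0, 0, 0, 0, 0, 0]
    - [0, 0, 0, 0, 0, 0]

```text
time_s: 22.45
ee_pos: [0.5997, 0.2012, 0.0131]
eef_rot: [-1.57, 0.0, -1.361]
force: [-0.6, -1.0, -0.8]
grip_width: 0.0575
```

>>> step_arm:
  targets:
    - [0, 1.5, 0, 0, 0, 0]
    - [0, 1, 0, 0, 0, 0]
    - [0, 0, 0, 0, 0, 0]

```text
time_s: 22.82
ee_pos: [0.5992, 0.2011, 0.0098]
eef_rot: [-1.571, -0.0, -1.361]
force: [-1.0, -0.1, -0.5]
grip_width: 0.0575
```

>>> step_arm:
  targets:
    - [0, 1.2, 0, 0, 0, 0]
    - [0, 0.6, 0, 0, 0, 0]
    - [0, 0, 0, 0, 0, 0]

```text
time_s: 23.2
ee_pos: [0.5993, 0.2011, 0.008]
eef_rot: [-1.571, -0.0, -1.361]
force: [0.1, -1.6, -0.5]
grip_width: 0.0575
```

>>> step_arm:
  targets:
    - [0, 0.5, 0, 0, 0, 0]
    - [0, 0.3, 0, 0, 0, 0]
    - [0, 0, 0, 0, 0, 0]

```text
time_s: 23.58
ee_pos: [0.5994, 0.2011, 0.0076]
eef_rot: [-1.571, 0.0, -1.361]
force: [-2.2, -1.5, 3.6]
grip_width: 0.0575
```

Boot touches the floor; release and lift.

>>> step_arm:
  targets:
    - [0, 0, 0, 0, 0, 0]
    - [0, 0, 0, 0, 0, 0]
    - [0, 0, 0, 0, 0, 0]
  gripper: 0.6

```text
time_s: 23.95
ee_pos: [0.5993, 0.2011, 0.0072]
eef_rot: [-1.571, -0.0, -1.361]
force: [0.7, 0.4, 0.5]
grip_width: 0.075
```

>>> step_arm:
  targets:
    - [0, -10, 0, 0, 0, 0]
    - [0, -30, 0, 0, 0, 0]
    - [0, -50, 0, 0, 0, 0]
    - [0, -50, 0, 0, 0, 0]
    - [45, -20, 0, 0, 0, 0]
    - [45, 0, 0, 0, 0, 0]
    - [45, 0, 0, 0, 0, 0]
    - [0, 0, 0, 0, 0, 0]

```text
time_s: 24.95
ee_pos: [0.6278, 0.0664, 0.168]
eef_rot: [-1.57, -0.0, -1.365]
force: [-0.2, 0.7, 0.2]
grip_width: 0.075
```

```bash
python3 - <<'E'
from h import *
c,o=snap('wrist','wrist18'); print(o['time_s'],o['ee_pos'],o['eef_rot'],o['force'],o['grip_width'])
snap('side','side18');snap('scene','scene18');crop('scene18',225,170,100,80,8,'a3')
E
```

```text
24.95 [0.62778529 0.06638615 0.16796336] [-1.57017595e+00 -3.63785159e-04 -1.36484045e+00] [-0.19637972  0.72990154  0.2290514 ] 0.07500605047310926
```

View pics/wrist18.png

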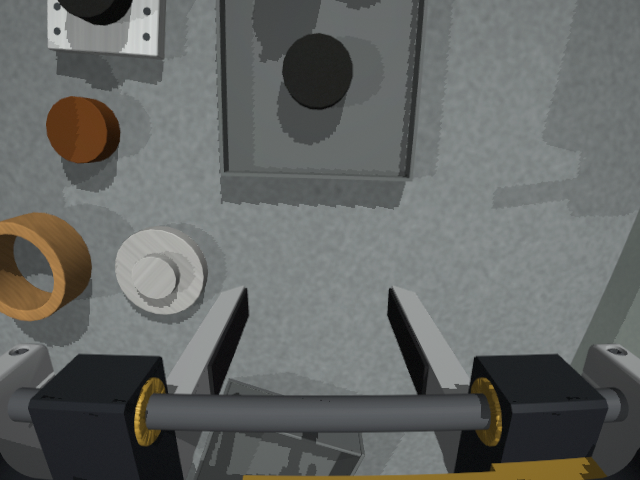

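View pics/side18.png

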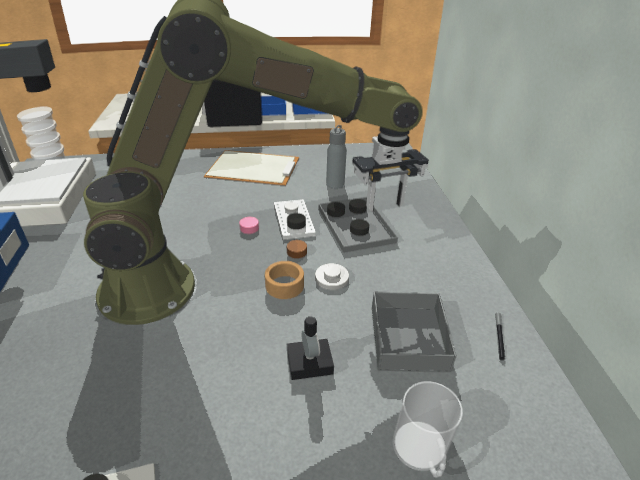

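View pics/a3.png

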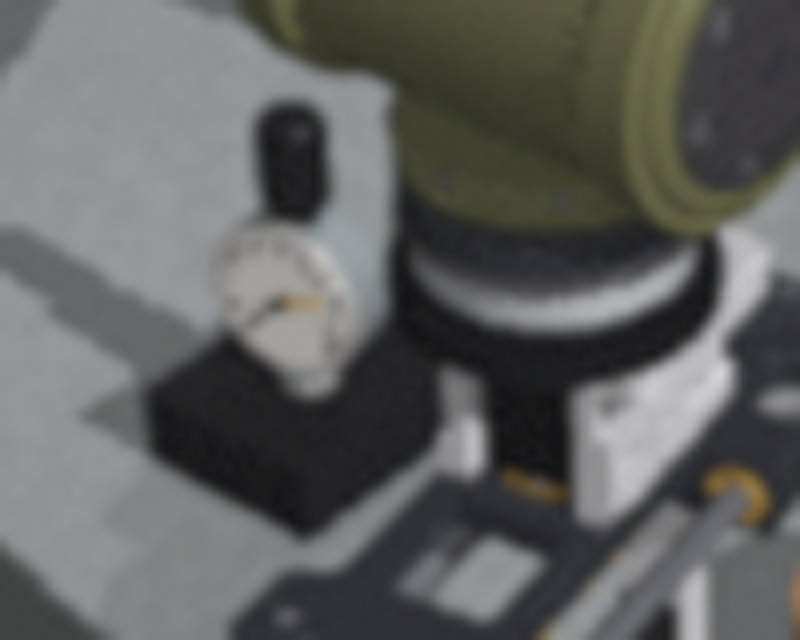

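All in place: the boot stands base up in the tray (wrist 317,70), the durometer is upright in its rest (side 311,345), its brass hand still at about 76, and the waiting boot has not moved.

```bash
python3 -c "
from station import job; print(job.hand_in())"
```

```text
the job is handed in; nothing more can be done
None
```

The boot on the anvil read about 76, so it passed and now stands base up in the free part of the good tray. The job is handed in after about 25 s of the 61 s allowed.

- **Press:** I set the durometer on the middle of the boot (placed to about 2 mm) and built up to about 12.5 N net over its own weight. I held that for just over 1 s with the foot flush. A sideways force of 2–3 N built up while holding.
- **Reading:** I judged the 76 from the scene camera, where the dial is only about 25 pixels across. It is good to a few points, well clear of 60.
- **Durometer:** It is back upright in its rest with the needle at 0. The brass peak hand still shows about 76. Seating it put about 5 N on the foot's rim.
- **Last checks:** In the final pictures the tested boot is on the tray floor, the waiting boot is on the plate, and the flask, jug, tape roll and look-alikes appear where they started. The gripper is open and clear of everything. No check failed.
- **Disagreement between cameras:** The scene camera's calibration was off by about 1–2 pixels for both the durometer's foot and the boot. I aimed the durometer by where foot and boot sat relative to each other.

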